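# Demould a cast bud vase and present its code to the reader

## Task

Unhook the split mould, swing its front half wide open and take the cast vase out: the vase's wide foot sits in a groove, so ease it straight forward out of the fixed half before lifting it, without forcing it against the mould or tipping it over. Stand it gently upright in the middle of the round rubber pad of the code reader with its marked side squarely facing the reader's window, leave the mould open, and do not disturb the other things on the table.

Things in the scene. Friction and masses are not known exactly. Their poses are not given: they have to be found in the camera images.
- mould: Aluminium split mould screwed to the table: base plate 134 x 162 x 12 mm, on it a fixed half block (local x 0 to 42 mm) and a hinged front half (x -42 to 0), 92 mm wide, tops at z = 90 mm. Origin: on the table under the bore's axis; +x points from the parting plane into the fixed half, z up; -x looks roughly toward the robot. Apart from the two grips and the vase nothing is higher than 95 mm.
- mould_bore (a point): Centre of the bore on the base plate's top, 12 mm above the table: where the vase's foot stands in the mould. The bore is 57 mm in diameter; below it, from z = 12 to 26 mm, a groove 70 mm in diameter holds the foot. Even with the front half open the foot is under the fixed half: draw the vase at least 17 mm (better 25 to 30) along the mould's -x before lifting.
- mould_half (a joint): Hinge of the front half about a vertical axis; 0 = shut, grows as it opens (clockwise seen from above), stop at 1.9 rad. It stays where it is left; friction about 0.12 N m, so 1 to 2 N at the grip. It can open only when the hook is off (joint mould_hook above about 0.35).
- half_grip (a point): Grip of the front half: upright round black post, 16 mm in diameter, from z = 66 to 128 mm above the table; this point is on its axis, 114 mm above the table. Shut, it is at local (-64, -5) mm of the mould: its axis 22 mm in front of the block (top at 90 mm) and 31 mm from the vase's neck, so take it with the fingertips above 90 mm or closing along the mould's y.
- hinge_axis (a point): Point on the hinge axis of the front half, 114 mm above the table, at local (0, +58) mm of the mould, 90 mm from half_grip.
- mould_hook (a joint): Swing hook at the side opposite the hinge; it turns about a vertical pivot on the fixed half: 0 (to 0.12) = hooked in front of the front half's ear, grows as it swings out and away (counter-clockwise seen from above), stop at 1.6 rad. It stays where it is left; friction about 0.05 N m.
- hook_grip (a point): Grip of the hook: upright round red post, 14 mm in diameter, from z = 60 to 124 mm above the table, rising from the hook's arm; this point is on its axis, 112 mm above the table, 66 mm from the pivot. Hooked, it is at local (-38, -64) mm of the mould, only 11 mm beside the front half block, whose top is at 90 mm: keep the fingertips above that.
- hook_pivot (a point): Point on the hook's pivot axis, 112 mm above the table, at local (+28, -64) mm of the mould.
- vase: The casting: round hollow terracotta-coloured bud vase, 122 mm tall, 0.27 to 0.53 kg. Foot 66 mm in diameter up to 11 mm, body 54 mm up to 82 mm, neck 50 mm from there to the lip. Origin: centre of its underside; z up; its +x axis points out of its marked side, which may point any way at the start. In the mould it has about 1.5 mm of play all round.
- vase_neck (a point): Point on the vase's axis, 105 mm above its underside and 17 mm below the lip, amid the round neck 50 mm in diameter: the place to grasp. In the mould the lip is 134 mm above the table and the upper 44 mm of the vase stand above the mould's top.
- vase_mark (a point): Centre of the code tile on the marked side: white 20 mm square with black code cells, 56 mm above the underside, 27 mm from the axis along the vase's +x. A white stripe 9 mm wide runs from it down to the foot and up the neck over the lip, so that the marked side is seen from above while the vase is in the mould.
- reader: Code reader station fixed to the table: grey base plate (local x -50 to +108 mm, 104 mm wide, 8 mm thick) with a round black rubber pad 96 mm in diameter and a grey reader head (58 mm wide, front at x = +68 mm, top at z = 89 mm; cable behind it up to 107 mm). Origin: on the table under the pad's centre; +x points from the pad to the reader head, z up.
- reader_pad (a point): Centre of the rubber pad's top face, 12 mm above the table: the vase's underside belongs here.
- reader_window (a point): Centre of the reader's window, 67 mm from the pad's centre along the reader's +x, 66 mm above the table.
- glue_bottle: Bystander, to be left alone: white squeeze bottle with a red nozzle, 47 mm in diameter, 130 mm tall; origin at the centre of its underside.
- brush_pot: Bystander, to be left alone: dark pot with pens and brushes, 79 x 88 mm, 147 mm tall; origin at the centre of its underside.
- frost_pot: Bystander, to be left alone: frosted screw pot, 50 mm in diameter, 38 mm tall; origin at the centre of its underside.
- stamp_block: Bystander, to be left alone: low wooden stamp block with a red rubber top, 52 x 56 x 27 mm; origin at the centre of its underside.
- tall_stamp: Bystander, to be left alone: upright wooden stamp block with a red rubber top, 50 x 26 x 60 mm; origin at the centre of its underside.
- cover: Bystander, to be left alone: the mould's pour cover, already taken off, an aluminium disc 82 mm in diameter with a centre knob, 39 mm tall; origin at the centre of its underside.
Not all that is in view belongs to the job. What is shaped like the vase but blue or green is not meant.

How it is judged:
On the way, in this order (a step that is already met when the one before it is completed fails the run):
1. the hook is swung clear of the front half (value of joint mould_hook above 0.5 rad), for 0.1 s.
2. the front half is swung wide open (value of joint mould_half above 1.2 rad), for 0.1 s.
3. the vase is out of the mould, clear to the side of it or above it ((horizontal distance between vase and mould above 0.1 m or height (world z) of vase above 0.095 m)), for 0.1 s.
At the end, for the whole second after the job is handed in: The vase stands upright (within 3 degrees) and still on the reader's rubber pad, its axis within 15 mm of the pad's centre, its marked side turned to the reader's window within 14 degrees (0.25 rad); the mould's hook is off (joint above 0.45) and its front half still open (joint above 1.1 rad) (horizontal distance between vase and reader_pad below 0.015 m and z of vase in the frame of reader_pad between -0.004 and 0.004 m and angle between vase's own z axis and vertical below 0.05 rad and angle between the x axis of vase and the x axis of reader, either way round below 0.25 rad and horizontal distance between vase_mark and reader_window below 0.067 m and value of joint mould_half above 1.1 rad and value of joint mould_hook above 0.45 rad and linear speed of vase below 0.01 m/s); the robot touches nothing.
It fails at once if the vase is forced against the mould (over 40 N) (contact force between vase and mould above 40 N).
It fails at once if the vase is set down hard on the reader (over 40 N) (contact force between vase and reader above 40 N).
It fails at once if the vase is tipped over (leans more than 25 degrees) (angle between vase's own z axis and vertical above 0.44 rad).
It fails at once if one of the other things on the table is disturbed (moved more than 20 mm) (distance of any of glue_bottle, brush_pot, frost_pot, stamp_block, tall_stamp, cover from where it was at the start of the episode above 0.02 m).
It also fails if it takes over 61 s, if anything falls off the work surface, if the arm or the gripper's body presses on something with over 40 N, if the wrist force passes 120 N, or if a joint passes its speed limit or range.

## Robot

A 6-joint arm with a two-finger parallel gripper is mounted at the origin on the work surface; the furniture and walls round the work are solid. World frame = base frame: x ahead of the robot, y to its left, z up, the work surface at z = 0. Lengths are in m, angles in rad, forces in N, time in s.
With the tool pointing down it reaches from about 0.275 to 1 m from the base axis. Payload 8.4 kg.
Tool frame: the origin (TCP) lies on the centre line of the jaws, within the pads' length; the fingertips stand 17 mm ahead of it and the grasp point (between the pads) lies 2 mm behind it (bot.tcp_to_tips is the y of the fingertips in the tool frame, in m); y points along the fingers, z is the direction in which the jaws open and shut, and the axes are right-handed (so a half turn about y gives the same grasp; the last joint's range is limited). The gripper opens to 85 mm and grips with 20 to 120 N. Pads are 22 mm wide; open, the fingers measure 114 mm over their backs; the gripper's body (76 mm by 85 mm) begins 54 mm behind the grasp point. The pads swing forward as they close: fully open they stand 13 mm farther back than shut.
Start: joints at [1.31, 0.353, 1.633, -0, 1.155, -0.002], TCP at [0.16, 0.604, 0.248] pointing down, gripper open.
Joint ranges: [-2.63, 2.63], [-0.92, 2.1], [0.06, 2.66], [-1.3, 4.44], [0, 2.69], [-3.02, 3.02]. Speed limits (rad/s): [2.22, 2.22, 2.79, 3.14, 3.14, 3.14].

## Interface

Orientations are given as a unit quaternion [x, y, z, w].
In Python, from workcell import bot, hand, kinematics, get_obs, vision, hand_in gives the robot as it stands. The module is installed in compiled form; this text tells all that it offers. Calls block until the motion is done:
- bot.reach(position, orientation): joint-space move of the TCP to a pose.
- bot.servo_line(position, ori=None, velocity=0.15): straight line of the TCP; ori=None keeps the orientation; velocity is the mean speed in m/s.
- bot.goto_joints(angles): joint-space move.
- hand.move_gripper(opening, strength=None): finger opening in m; strength is the grip in N (None keeps the last); returns when the fingers have stopped.
- bot.dwell(seconds).
- kinematics.solve_ik(position, orientation): joint angles nearest the present ones, or None.
- get_obs(): the state.
- vision.read_camera(name): name is "scene" or "top" or "wrist"; returns a dict with "frame" (480x640x3 uint8, red, green, blue), "intrinsics" (3x3 intrinsics, pixels), "view" (4x4, takes a point from world to camera coordinates). Camera axes: x right, y down, z forward; pixel columns grow to the right and rows downward; lengths in m; the calibration is good to about 2 mm. The wrist camera is an equidistant fisheye: a pixel r from the principal point sees the ray r / f radians off the axis. A picture is of the moment at which its call begins. There is no depth.
A pose or a line that the arm cannot do raises bot.IKError and nothing moves.
- hand_in(): hands the job in, once; it reports no verdict.
The state is a dict: "time_s": time; "joint_pos": joint angles; "joint_vel": joint speeds; "joint_efforts": joint torques, N m; "position": TCP position; "orientation": TCP orientation; "wrist_force": force on the tool from outside, world axes, zero at the start; "ft_torque": the same for the moment, N m; "gripper_width": finger opening in m.
Only numpy, scipy, OpenCV 4.12 (cv2) and the standard library are available. Lean on these libraries where they do the work, as an engineer would, in place of code of your own. Each camera call takes 0.05 s, during which the arm holds its last target. There are 200 camera calls.

## Working session

There is one attempt and no reset: what is moved stays moved. The work goes in short steps, each a Python script; the robot and the scene stay as the last script left them, time stands still between calls to the robot, and variables do not carry over. Pictures are saved under pics/ and viewed, about 8 in all and at most 12, crops included, and the job is handed in when it is done.

```bash
mkdir -p pics; python3 - <<'E'
from workcell import bot,hand,kinematics,get_obs,vision
import cv2,numpy as np
for n in("scene","top"):
    d=vision.read_camera(n); cv2.imwrite(f"pics/{n}0.png",cv2.cvtColor(d["frame"],cv2.COLOR_RGB2BGR))
    V=np.array(d["view"]); print(n,np.round(d["intrinsics"],1).tolist(),"cam",np.round(-V[:3,:3].T@V[:3,3],3)); print(np.round(V,4).tolist())
o=get_obs(); print(o["time_s"],o["position"],o["orientation"],o["gripper_width"],bot.tcp_to_tips)
E
```

```text
scene [[610.9, 0.0, 316.3], [0.0, 610.9, 244.6], [0.0, 0.0, 1.0]] cam [-0.221 -0.794  0.955]
[[0.7396, -0.6729, -0.0138, -0.3573], [-0.4119, -0.4363, -0.8, 0.3265], [0.5323, 0.5973, -0.5999, 1.1652], [0.0, 0.0, 0.0, 1.0]]
top [[488.2, 0.0, 320.0], [0.0, 488.2, 237.1], [0.0, 0.0, 1.0]] cam [0.479 0.051 1.131]
[[-0.0102, -0.9999, 0.0, 0.0558], [-0.9984, 0.0102, -0.0559, 0.5408], [0.0559, -0.0006, -0.9984, 1.1024], [0.0, 0.0, 0.0, 1.0]]
0.1 [0.1598406  0.60378848 0.2476306 ] [ 0.70164581 -0.09129532  0.09117508 -0.70074634] 0.08532739797189873 0.017
```

View pics/top0.png

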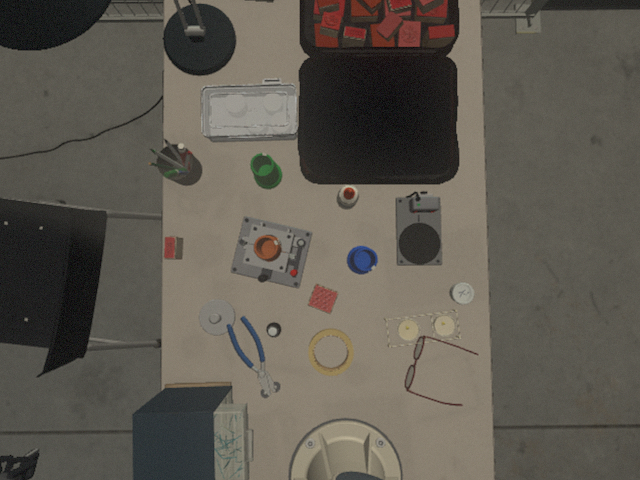

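View pics/scene0.png

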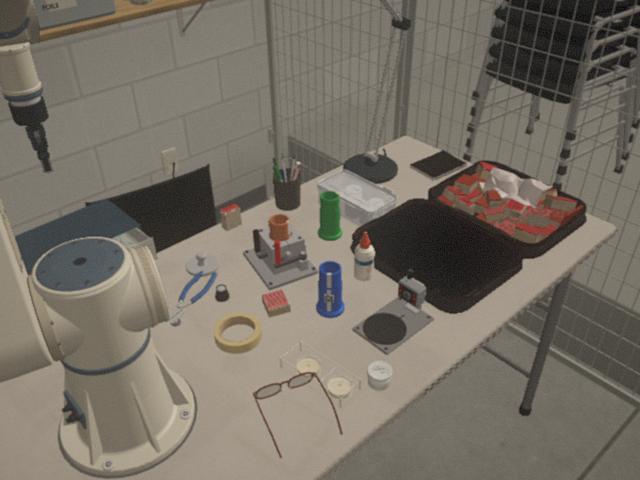

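Top view: the mould is at about (272,250), the vase lip at (267,247), the red post at (293,272), the black post at (263,277), and the reader pad at (420,242). Next I'll zoom in.

```bash
python3 - <<'E'
import cv2,numpy as np
t=cv2.imread("pics/top0.png");s=cv2.imread("pics/scene0.png")
def c(im,x,y,w,h,k):
    o=cv2.resize(im[y:y+h,x:x+w],None,fx=k,fy=k,interpolation=cv2.INTER_CUBIC)
    o=cv2.convertScaleAbs(o,alpha=1.4,beta=10)
    for i in range(0,w,10): cv2.putText(o,str(x+i),(i*k,8),0,.3,(0,255,255)); cv2.line(o,(i*k,9),(i*k,14),(0,255,255))
    for i in range(0,h,10): cv2.putText(o,str(y+i),(0,i*k+3),0,.3,(0,255,255))
    return o
a=c(t,225,210,100,75,4)
b=c(s,235,205,100,75,4)
d=c(t,385,185,66,85,4);d=cv2.resize(d[:300],(400,300)) if 0 else d[:300]
e=c(s,350,265,100,75,4)
d=np.pad(d,((0,0),(0,400-d.shape[1]),(0,0)))
cv2.imwrite("pics/crop0.png",np.vstack([np.hstack([a,b]),np.hstack([d,e])]))
E
```

```text
(no output)
```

View pics/crop0.png

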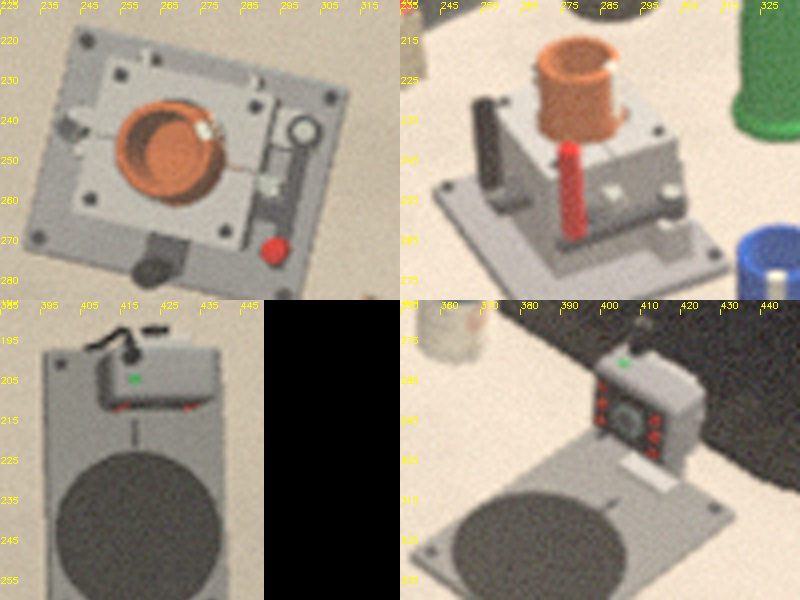

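Mould crop: the vase stripe is at lip pixel ≈(276,242), right and up of the lip centre (267,247). I'll fit the poses from these hand-picked correspondences.

```bash
cat >h.py <<'E'
import numpy as np,cv2
from scipy.optimize import least_squares
from scipy.spatial.transform import Rotation as R
C={"top":(np.array([[488.2,0,320],[0,488.2,237.1],[0,0,1]]),np.array([[-0.0102,-0.9999,0,0.0558],[-0.9984,0.0102,-0.0559,0.5408],[0.0559,-0.0006,-0.9984,1.1024]])),
"scene":(np.array([[610.9,0,316.3],[0,610.9,244.6],[0,0,1]]),np.array([[0.7396,-0.6729,-0.0138,-0.3573],[-0.4119,-0.4363,-0.8,0.3265],[0.5323,0.5973,-0.5999,1.1652]]))}
def proj(c,p):
    K,V=C[c]; q=K@(V[:,:3]@np.asarray(p)+V[:,3]); return q[:2]/q[2]
def back(c,uv,z):
    K,V=C[c]; d=V[:,:3].T@np.linalg.inv(K)@[uv[0],uv[1],1]; o=-V[:,:3].T@V[:,3]
    return o+d*(z-o[2])/d[2]
def loc(P,l):
    c,s=np.cos(P[2]),np.sin(P[2]); return np.array([P[0]+c*l[0]-s*l[1],P[1]+s*l[0]+c*l[1],l[2]])
def fit(obs,x0):
    f=lambda P:np.concatenate([proj(c,loc(P,l))-uv for c,uv,l in obs])
    r=least_squares(f,x0,loss="soft_l1",x_scale=[.01,.01,.05]); return r.x,f(r.x).reshape(-1,2)
E
cat >fit0.py <<'E'
from h import *
np.set_printoptions(precision=4,suppress=True)
m=[("top",(251.4,224.1),(.042,.046,.09)),("top",(242.9,262.1),(-.042,.046,.09)),("top",(285.4,272.1),(-.042,-.046,.09)),
("top",(293.4,271.2),(-.038,-.064,.124)),("top",(262.7,277.2),(-.064,-.005,.128)),
("scene",(277.1,241.6),(-.038,-.064,.124)),("scene",(255.9,230.1),(-.064,-.005,.128)),("top",(267.2,247.3),(0,0,.134)),("scene",(279.1,218.9),(0,0,.134))]
P,e=fit(m,[.46,.15,-.2]);print("mould",P);print(e)
r=[("top",(419.2,242.6),(0,0,.012)),("top",(395.9,197.1),(.108,.052,.008)),("top",(438.9,196.6),(.108,-.052,.008)),("top",(441,264.3),(-.05,-.052,.008)),("top",(397.6,265.5),(-.05,.052,.008)),
("scene",(352.6,328.6),(-.05,.052,.008)),("scene",(433.4,318.4),(.108,-.052,.008)),("scene",(406.6,295.2),(.067,0,.066))]
P,e=fit(r,[.46,-.15,0]);print("reader",P);print(e)
a=back("top",(267.2,247.3),.134);b=back("scene",(279.1,218.9),.134);print("vase",a,b)
s=back("top",(276,242.2),.134);s2=back("scene",(287.6,221),.134);print("stripe",s-a,np.arctan2(*(s-a)[[1,0]]),s2-b,np.arctan2(*(s2-b)[[1,0]]))
E
python3 fit0.py
```

```text
mould [ 0.5148  0.16   -0.2264]
[[ 0.6137  0.1767]
 [ 0.352   0.5935]
 [ 0.016  -0.1165]
 [-0.191   1.016 ]
 [-0.4799  1.2842]
 [ 0.9516 -1.3299]
 [ 0.8758 -0.7856]
 [-0.7918  0.0439]
 [ 1.0504 -0.5885]]
reader [ 0.5244 -0.1777  0.0107]
[[ 0.2408  0.9165]
 [-0.7754  0.3405]
 [ 1.1387 -0.0934]
 [ 1.422   0.5686]
 [-0.4456  0.3175]
 [-0.6688 -1.7849]
 [ 1.6412 -2.3918]
 [ 0.4528 -1.4934]]
vase [0.5149 0.1584 0.134 ] [0.5114 0.1598 0.134 ]
stripe [ 0.0102 -0.018   0.    ] -1.0540331616183298 [ 0.009  -0.0206  0.    ] -1.1582669180503231
```

```bash
cat >>h.py <<'E'
M=np.array([.5148,.1600,-.2264]); RD=np.array([.5244,-.1777,.0107])
def q(phi):
    c,s=np.cos(phi),np.sin(phi); return R.from_matrix(np.array([[s,0,c],[-c,0,s],[0,-1,0]])).as_quat()
def hookp(t,off):   # pusher position on the trailing side of hook post
    return np.array([.028-.066*np.cos(t)-off*np.sin(t),-.064-.066*np.sin(t)+off*np.cos(t)])
def halfp(t,off):
    a=np.arctan2(-.063,-.064)-t; r=np.array([np.cos(a),np.sin(a)]); tan=np.array([r[1],-r[0]])
    return np.array([0,.058])+.0898*r-off*tan
def W(l,z): return loc(M,[l[0],l[1],z])
E
python3 - <<'E'
from h import *
from workcell import bot,hand,kinematics,get_obs,vision
o=get_obs(); Rm=R.from_quat(o["orientation"]).as_matrix(); print(np.round(Rm,2).tolist())
for p,ph in((W(hookp(0,.025),.2),.27),(W(halfp(0,.03),.2),.55),(W(halfp(1.6,.019),.114),-1.05),(W([0,0],.2),-.2264),(loc(RD,[0,0,.2]),.86)):
    for k in(0,np.pi): 
        j=kinematics.solve_ik(p,q(ph+k)); print(np.round(p,3),ph,k>0,None if j is None else np.round(j,2))
E
```

```text
[[0.97, -0.0, 0.26], [-0.26, -0.0, 0.97], [-0.0, -1.0, -0.0]]
[0.469 0.131 0.2  ] 0.27 False [ 0.27  0.2   1.97 -0.    0.98 -0.  ]
[0.469 0.131 0.2  ] 0.27 True None
[0.467 0.144 0.2  ] 0.55 False [ 0.3   0.2   1.97 -0.    0.98 -0.25]
[0.467 0.144 0.2  ] 0.55 True [ 0.3   0.2   1.97 -0.    0.98  2.89]
[0.467 0.285 0.114] -1.05 False [ 0.55  0.4   1.91 -0.    0.83  1.6 ]
[0.467 0.285 0.114] -1.05 True [ 0.55  0.4   1.91 -0.    0.83 -1.55]
[0.515 0.16  0.2  ] -0.2264 False [ 0.3   0.27  1.86 -0.    1.    0.52]
[0.515 0.16  0.2  ] -0.2264 True [ 0.3   0.27  1.86 -0.    1.   -2.62]
[ 0.524 -0.178  0.2  ] 0.86 False [-0.33  0.3   1.83 -0.    1.01 -1.19]
[ 0.524 -0.178  0.2  ] 0.86 True [-0.33  0.3   1.83 -0.    1.01  1.95]
```

```bash
cat > a.py <<'E'
from h import *
from workcell import bot,hand,kinematics,get_obs,vision
def st(m): o=get_obs(); print(m,round(o["time_s"],2),np.round(o["position"],4),np.round(o["wrist_force"],1),flush=True)
hand.move_gripper(0.0,30)
Z=.115
bot.reach(W(hookp(0,.027),.2),q(.27)); st("above")
bot.servo_line(W(hookp(0,.027),Z),velocity=.12); st("down")
for t in np.linspace(0,1.05,6): bot.servo_line(W(hookp(t,.018),Z),velocity=.1); st("hook %.2f"%t)
bot.servo_line(W(hookp(1.0,.03),Z),velocity=.15)
p=get_obs()["position"]; bot.servo_line([p[0],p[1],.19],velocity=.2)
d=vision.read_camera("top"); cv2.imwrite("pics/top1.png",d["frame"][:,:,::-1])
d=vision.read_camera("scene"); cv2.imwrite("pics/scene1.png",d["frame"][:,:,::-1]); st("end")
t=cv2.imread("pics/top1.png")[200:300,210:330];s=cv2.imread("pics/scene1.png")[180:300,220:340]
cv2.imwrite("pics/v1.png",np.hstack([cv2.resize(t,(480,400)),cv2.resize(s,(320,400))[:, :320]]))
E
python3 a.py
```

```text
above 2.91 [0.4696 0.1332 0.2001] [-0.3  0.4 -0.3]
down 3.77 [0.4699 0.1327 0.1155] [0.3 0.2 0.8]
hook 0.00 4.02 [0.4677 0.1233 0.1156] [0.2 0.6 0. ]
hook 0.21 4.31 [0.4617 0.11   0.1151] [ 0.2 -0.1 -0.7]
hook 0.42 4.6 [0.4594 0.0961 0.115 ] [-0.4 -0.4  0.5]
hook 0.63 4.89 [0.46   0.0819 0.115 ] [-0.1  0.1 -1.3]
hook 0.84 5.18 [0.4634 0.0681 0.115 ] [ 0.2  0.1 -0. ]
hook 1.05 5.47 [0.4697 0.0551 0.1149] [-0.   0.2 -0.1]
end 6.35 [0.4582 0.0669 0.1889] [-0.  -0.9 -0.1]
```

View pics/v1.png

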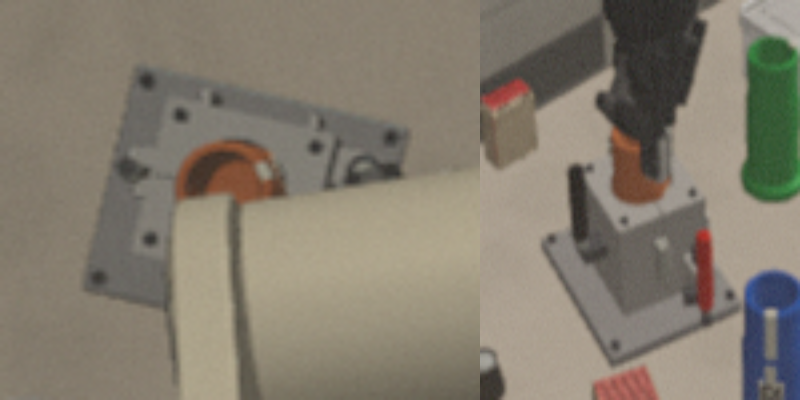

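The red post has swung out in the scene view, with its top at about (703,235) in the picture. Next is the front half.

```bash
cat > b.py <<'E'
from h import *
from workcell import bot,hand,kinematics,get_obs,vision
def st(m): o=get_obs(); print(m,round(o["time_s"],2),np.round(o["position"],4),np.round(o["wrist_force"],1),flush=True)
Z=.115; ph=lambda t: np.radians(44.5)-t+M[2]
p=W(halfp(0,.024),.19)
bot.servo_line(p,q(ph(0)),velocity=.15)
bot.servo_line(W(halfp(0,.024),Z),velocity=.12); st("down")
for t in np.linspace(0,1.6,9): bot.servo_line(W(halfp(t,.019),Z),q(ph(t)),velocity=.12); st("half %.2f"%t)
bot.servo_line(W(halfp(1.55,.035),Z),velocity=.15)
p=get_obs()["position"]; bot.servo_line([p[0],p[1],.2],velocity=.25)
hand.move_gripper(.085)
bot.reach([.40,.30,.25],q(-.2264)); bot.dwell(.1)
d=vision.read_camera("top"); cv2.imwrite("pics/top2.png",d["frame"][:,:,::-1])
d=vision.read_camera("scene"); cv2.imwrite("pics/scene2.png",d["frame"][:,:,::-1]); st("end")
t=cv2.imread("pics/top2.png")[205:305,210:330];s=cv2.imread("pics/scene2.png")[190:290,220:340]
cv2.imwrite("pics/v2.png",np.vstack([cv2.resize(t,(600,500),interpolation=2)[:300],cv2.resize(s,(600,500),interpolation=2)[:300]]))
E
python3 b.py
```

```text
down 7.83 [0.4643 0.1489 0.1154] [ 0.2 -0.5 -0.2]
half 0.00 8.07 [0.4615 0.1537 0.1156] [ 0.4 -0.1  0.4]
half 0.20 8.43 [0.4502 0.168  0.1153] [ 0.5  0.3 -0.3]
half 0.40 8.78 [0.4422 0.1841 0.1151] [0.4 0.4 0.2]
half 0.60 9.12 [0.4375 0.2016 0.115 ] [ 0.8 -0.5  0.7]
half 0.80 9.47 [0.4363 0.2198 0.115 ] [-0.6 -0.  -0.4]
half 1.00 9.82 [0.4388 0.2379 0.1149] [ 0.  -0.3  0.5]
half 1.20 10.18 [0.4448 0.2551 0.1149] [ 0.5 -0.2 -0.5]
half 1.40 10.53 [0.454  0.2708 0.1149] [-0.1 -0.4  0.6]
half 1.60 10.88 [0.4663 0.2843 0.1149] [-0.5 -0.3  0.7]
end 13.36 [0.4001 0.2997 0.2495] [-0.2 -0.7 -0.2]
```

View pics/v2.png

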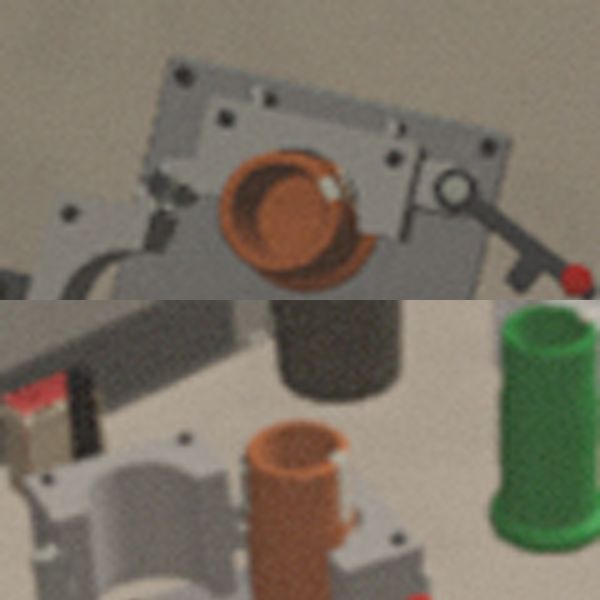

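The front half is wide open and the stripe is at the lip's right-hand side. Next I'll use the wrist camera over the reader and then the vase to get precise poses.

```bash
cat > c.py <<'E'
from h import *
from workcell import bot,hand,kinematics,get_obs,vision
import pickle
D={}
bot.reach([.50,-.178,.30],q(.86)); bot.dwell(.15); D["r"]=vision.read_camera("wrist")
bot.reach([.50,.163,.30],q(-.2264)); bot.dwell(.15); D["v"]=vision.read_camera("wrist")
pickle.dump({k:{a:np.array(b) for a,b in v.items()} for k,v in D.items()},open("w.pkl","wb"))
print(get_obs()["time_s"],np.round(D["v"]["intrinsics"],1).tolist(),np.round(D["v"]["view"],3).tolist())
cv2.imwrite("pics/w.png",np.vstack([cv2.resize(D[k]["frame"][:,:,::-1],(400,300)) for k in "rv"]))
E
python3 c.py
```

```text
17.0917 [[371.6, 0.0, 322.6], [0.0, 371.6, 232.7], [0.0, 0.0, 1.0]] [[0.974, -0.226, -0.0, -0.45], [-0.214, -0.924, 0.316, 0.2], [-0.071, -0.308, -0.949, 0.515], [0.0, 0.0, 0.0, 1.0]]
```

View pics/w.png

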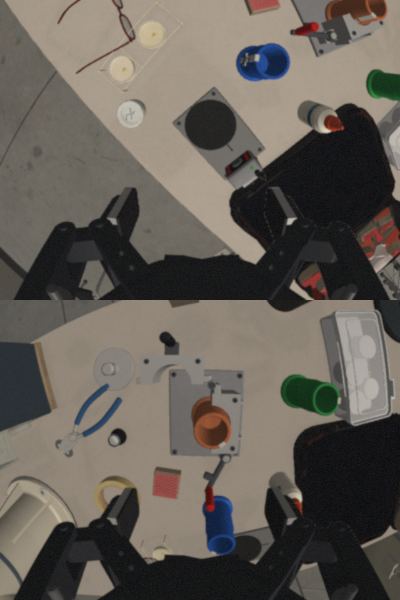

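Both targets are in the fisheye view. I'll resample orthophotos: the lip plane in the mould frame, the base plane in the mould frame, and the reader plate in the reader frame.

```bash
cat > d.py <<'E'
from h import *
import pickle
D=pickle.load(open("w.pkl","rb"))
def ortho(d,P,z,x0,y0,w,h,s):  # image: up=+local x, left=+local y; pixel (u,v)-> x=x0-v*s, y=y0-u*s
    u,v=np.meshgrid(np.arange(w),np.arange(h)); X=x0-v*s;Y=y0-u*s
    c,sn=np.cos(P[2]),np.sin(P[2]); p=np.stack([P[0]+c*X-sn*Y,P[1]+sn*X+c*Y,np.full_like(X,z)],-1)
    V=d["view"];K=d["intrinsics"]; q=p@V[:3,:3].T+V[:3,3]; r=np.hypot(q[...,0],q[...,1]); th=np.arctan2(r,q[...,2])
    return cv2.remap(d["frame"][:,:,::-1].copy(),(K[0,0]*th*q[...,0]/r+K[0,2]).astype("f4"),(K[1,1]*th*q[...,1]/r+K[1,2]).astype("f4"),cv2.INTER_CUBIC)
a=ortho(D["v"],M,.134,.05,.05,400,400,.00025)
b=ortho(D["v"],M,.090,.1,.1,400,200,.0005)
c=ortho(D["r"],RD,.010,.14,.08,400,600,.0004)
cv2.circle(a,(200,200),100,(255,255,0),1);cv2.line(a,(200,0),(200,400),(255,255,0));cv2.line(a,(0,200),(400,200),(255,255,0))
# fixed block outline x0..42,y+-46 at z .09
cv2.rectangle(b,(int((.1-.046)/.0005),int((.1-.042)/.0005)),(int(.146/.0005),200),(255,255,0),1)
f=lambda x,y:(int((.08-y)/.0004),int((.14-x)/.0004))
cv2.rectangle(c,f(.108,.052),f(-.05,-.052),(255,255,0),1);cv2.circle(c,f(0,0),120,(255,255,0),1);cv2.drawMarker(c,f(0,0),(255,255,0))
cv2.imwrite("pics/ortho.png",cv2.convertScaleAbs(np.hstack([np.vstack([a,b]),c]),alpha=1.3))
E
python3 d.py
```

```text
(no output)
```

View pics/ortho.png

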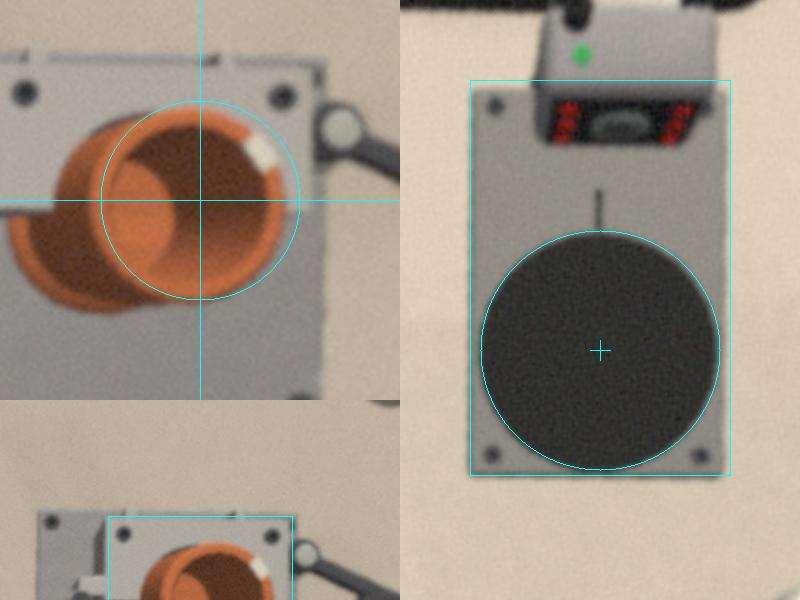

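Reader fit agrees to about 1 mm. In the lip ortho, the vase lip centre is at (188,202) and the stripe at (261,153), giving a marked-side yaw ≈ −1.19. Next: grasp, check force, draw out.

```bash
cat > e.py <<'E'
from h import *
from workcell import bot,hand,kinematics,get_obs,vision
def st(m): o=get_obs(); f=o["wrist_force"]; print(m,round(o["time_s"],2),np.round(o["position"],4),np.round(f,1),round(o["gripper_width"],4),flush=True); return np.array(f)
G=np.array([.5140,.1610]); u=np.array([np.cos(M[2]),np.sin(M[2])])
bot.servo_line([*G,.2],q(M[2]),velocity=.15)
bot.servo_line([*G,.119],velocity=.1); st("down")
hand.move_gripper(.048,25); f=st("closed"); bot.dwell(.2); f=st("settled")
if np.linalg.norm(f)<12:
    for s in np.arange(.004,.0301,.0052):
        p=G-u*s; bot.servo_line([*p,.119],velocity=.03); f=st("draw %.3f"%s)
        if np.linalg.norm(f)>15: print("STOP");break
d=vision.read_camera("scene"); cv2.imwrite("pics/scene3.png",d["frame"][:,:,::-1])
E
python3 e.py
```

```text
down 18.88 [0.5145 0.1611 0.1195] [ 0.8  0.4 -0.1] 0.0849
closed 19.3 [0.5142 0.1611 0.1196] [-1.6 -0.   5.4] 0.0493
settled 19.5 [0.5142 0.1611 0.1196] [-0.9 -0.6  5.9] 0.0491
draw 0.004 19.78 [0.5111 0.1622 0.1196] [3.4 0.6 4.9] 0.0492
draw 0.009 20.11 [0.5061 0.1635 0.1196] [5.1 1.3 5.6] 0.0491
draw 0.014 20.43 [0.501  0.1646 0.1196] [4.  0.6 5.7] 0.0494
draw 0.020 20.76 [0.496  0.1658 0.1196] [4.3 1.2 5.3] 0.0492
draw 0.025 21.08 [0.4909 0.167  0.1196] [4.  0.7 5.7] 0.049
draw 0.030 21.41 [0.4858 0.1681 0.1196] [4. 1. 6.] 0.049
```

```bash
cat > f.py <<'E'
from h import *
from workcell import bot,hand,kinematics,get_obs,vision
def st(m): o=get_obs(); f=o["wrist_force"]; print(m,round(o["time_s"],2),np.round(o["position"],4),np.round(f,1),round(o["gripper_width"],4),flush=True); return np.array(f)
hand.move_gripper(.048,40); st("tight")
p=get_obs()["position"].copy()
bot.servo_line([p[0],p[1],.135],velocity=.05); st("lift")
bot.servo_line([p[0],p[1],.275],velocity=.15); f0=st("up")
phi=M[2]+RD[2]+1.19
T=loc(RD,[-.0005,0,0])[:2]
bot.servo_line([*T,.275],q(phi),velocity=.12); st("over")
bot.servo_line([*T,.135],velocity=.12); bot.dwell(.2); f0=st("low")
for z in np.arange(.130,.1145,-.001):
    bot.servo_line([*T,z],velocity=.02); f=np.array(get_obs()["wrist_force"])
    if f[2]-f0[2]>3: break
st("contact z=%.4f"%z)
for n in("scene","wrist","top"):
    d=vision.read_camera(n); cv2.imwrite(f"pics/{n}4.png",d["frame"][:,:,::-1])
s=cv2.imread("pics/scene4.png")[230:350,330:450]; w=cv2.imread("pics/wrist4.png")
cv2.imwrite("pics/v4.png",np.hstack([cv2.resize(s,(400,400),interpolation=2),cv2.resize(w,(400,400))]))
E
python3 f.py
```

```text
tight 21.68 [0.4859 0.1682 0.1197] [4.7 1.5 7.8] 0.0488
lift 22.15 [0.4855 0.1681 0.1349] [ 0.7 -0.4 -4.6] 0.0486
up 23.23 [0.4853 0.1679 0.274 ] [-0.4 -0.6 -4. ] 0.049
over 26.28 [ 0.5239 -0.1775  0.275 ] [-0.3  0.2 -4.4] 0.0492
low 27.8 [ 0.5242 -0.1778  0.1356] [-0.2  0.  -5.1] 0.0489
contact z=0.1190 30.95 [ 0.5241 -0.1779  0.1198] [-3.5  0.1  5.8] 0.049
```

View pics/v4.png

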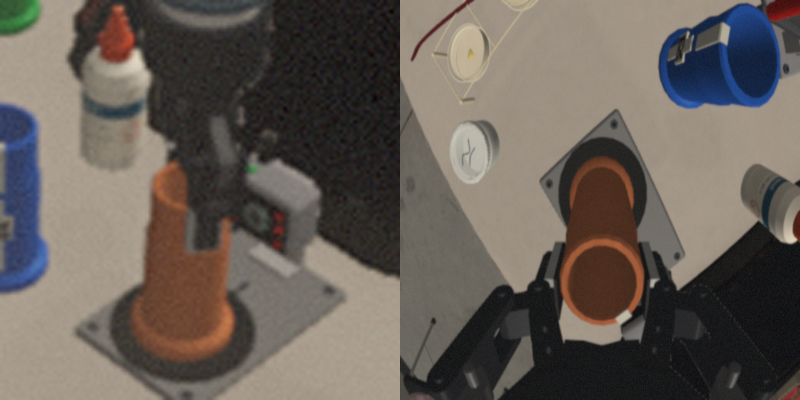

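The vase stands on the pad with its stripe toward the reader. I'll release, retreat and measure.

```bash
cat > g.py <<'E'
from h import *
from workcell import bot,hand,kinematics,get_obs,vision
import pickle,runpy
p=get_obs()["position"]; 
bot.servo_line([p[0],p[1],.1195],velocity=.02)
hand.move_gripper(.075,20); bot.dwell(.2)
bot.servo_line([p[0],p[1],.26],velocity=.12)
bot.reach([.485,-.20,.30],q(.3)); bot.dwell(.15)
D={"v":vision.read_camera("wrist")}
d={a:np.array(b) for a,b in D["v"].items()}; pickle.dump({"v":d,"r":d},open("w.pkl","wb"))
for n in("scene","top"):
    cv2.imwrite(f"pics/{n}5.png",vision.read_camera(n)["frame"][:,:,::-1])
o=get_obs();print(o["time_s"],o["wrist_force"])
ns=runpy.run_path("d.py"); ortho=ns["ortho"]
a=ortho(d,RD,.134,.05,.05,400,400,.00025); c=ortho(d,RD,.012,.08,.08,400,400,.0004)
cv2.circle(a,(200,200),100,(255,255,0),1);cv2.line(a,(200,0),(200,400),(255,255,0));cv2.line(a,(0,200),(400,200),(255,255,0))
cv2.circle(c,(200,200),120,(255,255,0),1)
s=cv2.imread("pics/scene5.png")[270:345,340:440]; t=cv2.imread("pics/top5.png")[205:280,220:320]
low=np.hstack([cv2.resize(x,(400,200+100),interpolation=2)[:200] if 0 else cv2.resize(x,(267,200),interpolation=2) for x in (s,t,cv2.imread("pics/top5.png")[185:260,380:480])])[:,:800]
cv2.imwrite("pics/v5.png",cv2.convertScaleAbs(np.vstack([np.hstack([a,c]),low]),alpha=1.3))
E
python3 g.py
```

```text
34.175 [-1.03837126  1.07582004 -0.09632413]
```

View pics/v5.png

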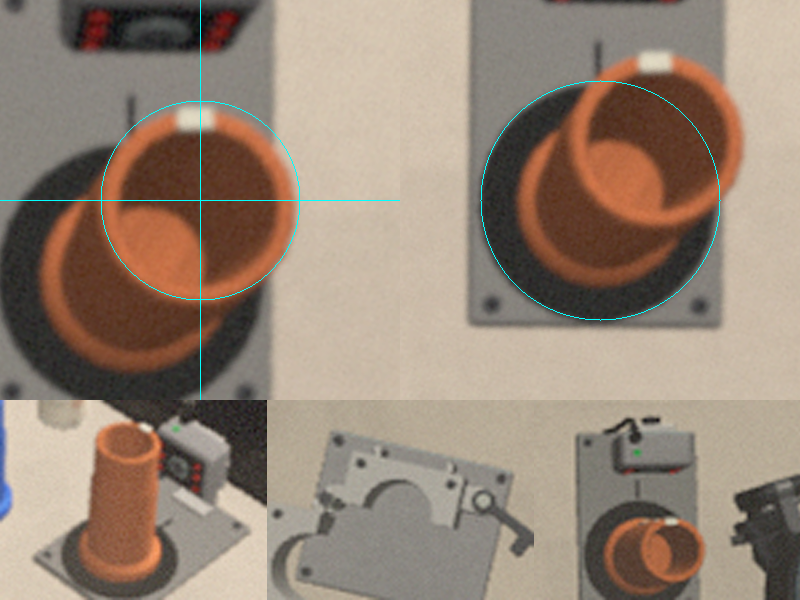

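```bash
python3 -c "
from workcell import hand_in,get_obs
hand_in();print(get_obs()['time_s'])"
```

```text
the job is handed in; nothing more can be done
the job is handed in; nothing more can be done
```

I completed the task and handed it in; the hand-in reported no verdict. The robot's clock read 34.2 s at the last check, against the 61 s limit.

**What I did:**
- **Mould:** I pushed the hook out to about 1.0 rad and the front half open to about 1.6 rad. Both values are the commanded push; I saw both open in the pictures but did not measure the joint angles.
- **Drawing out:** I gripped the vase by its neck and drew it 30 mm straight out along the mould's -x before lifting. The wrist force stayed under about 10 N throughout.
- **Placing:** I turned the vase about 1.2 rad and lowered it in 1 mm steps. Contact on the pad showed about 11 N.

**Last checks, after release with the arm clear:**
- The vase stands upright, about 1–2 mm from the pad's centre.
- Its marked side faces the reader's window to within about 2 degrees.
- In the last top view the mould is still open with the hook off.
- I did not measure whether the other objects moved. Those in the pictures looked undisturbed, and the robot passed nothing at their height.

**Where measurements disagreed:** Before the grasp, the cameras differed on the vase's position by up to 4–5 mm. They also differed on its marked direction, from -1.05 to -1.20 rad. I went with about the wrist camera's value for the direction and a compromise for the position, and the final picture agreed with both.

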